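Load and lock a gas scrubber cartridge

ROBOT

A 6-joint arm with a two-finger parallel gripper is mounted at the origin on the work surface. World frame = base frame: x ahead of the robot, y to its left, z up, the work surface at z = 0. Lengths are in mm, angles in rad, forces in N, time in s.
With the tool pointing down it reaches from about 400 to 925 mm from the base axis. Payload 12.5 kg.
Tool frame: the origin (TCP) lies at the very end of the fingers, on their centre line; the grasp point (between the pads) lies 19 mm behind it; z points along the fingers, y is the direction in which the jaws open and shut (so a half turn about z gives the same grasp; the last joint's range is limited). The gripper opens to 95 mm and grips with 3 to 60 N. Pads are 20 mm wide; open, the fingers measure 119 mm over their backs; the gripper's body (75 mm by 180 mm) begins 59 mm behind the grasp point.
Start: joints at [1.19, 0.491, 1.559, -0, 1.092, -0.106], TCP at [169.579, 601.573, 214.661] pointing down, gripper open.
Joint ranges: [-3.1, 3.1], [-0.84, 2.19], [0.05, 2.79], [-1.13, 4.28], [0.06, 2.93], [-2.69, 2.69]. Speed limits (rad/s): [2.22, 2.22, 2.79, 3.14, 3.14, 3.14].

INTERFACE

Orientations are given as [roll, pitch, yaw] about the fixed x, y, z axes, in that order (R = Rz(yaw) Ry(pitch) Rx(roll)).
In Python, from cell import env gives the robot as it stands.
- The arm moves only by the shell command python3 -m pendant 'ROWS'. ROWS is JSON, a list that holds one entry, the list of rows, each a list of 5 numbers: the opening, from 0 (shut) to 1 (fully open), then the shift along the tool's x, y, z in m, then the turn about the tool's z in rad. A call has exactly 8 rows; each row is the pose to reach, as a shift and turn from the pose commanded when the call began, along the tool's axes at that moment; what a row does not reach only later rows make up. A row lasts 1/10 s, in which the tool goes at most 50 mm and 8.59 degrees, less where a joint would pass 70% of its speed; a pose out of reach is approached as far as the arm can. A call with a gripper value outside its range is refused whole. The fingers move at their own pace and stop on an object; the grip force is fixed at half the most. Time passes only in rows, so rows that repeat a pose let the fingers close, or fill a call up. It gives the time, the measured TCP pose, the force and the opening at its end, in the units of the state.
- env.state(): the state, without advancing time (a new reading comes with each control period).
- env.read_camera(name): name is "scene" or "side" or "wrist"; returns a dict with "image" (480x640x3 uint8, blue, green, red), "range_z" (480x640 float32, mm along the optical axis (not along the pixel's ray), 0 where there is no reading), "fx", "fy", "cx", "cy" (pixels), "rvec" (rotation vector, rad) and "tvec" (3), from world to camera coordinates, as OpenCV has them; the wrist camera has in their place "tool_from_camera" (4x4, takes a point from camera to tool coordinates, whose origin is the TCP and whose axes are the flange's). Camera axes: x right, y down, z forward; pixel columns grow to the right and rows downward; lengths in mm; the calibration is good to about 2 mm. The wrist camera is an equidistant fisheye: a pixel r from the principal point sees the ray r / f radians off the axis. A picture is of the moment at which its call begins: read the wrist's pose just before it.
- env.job_done(): hands the job in, once; it reports no verdict.
The state is a dict: "t": time; "joints": joint angles; "qvel": joint speeds; "tau": joint torques, N m; "eef_pos": TCP position; "tcp_rot": TCP orientation; "ft_force": force on the tool from outside, world axes, zero at the start; "moment": the same for the moment, N m; "opening": opening from 0.0 (shut) to 1.0 (fully open).
Only numpy, scipy, OpenCV 4.12 (cv2) and the standard library are available. Lean on these libraries where they do the work, as an engineer would, in place of code of your own. Each camera call takes 0.05 s, during which the arm holds its last target. There are 200 camera calls.

TASK

Lay the perforated separator disc, stud up, on the bed inside the blue-rimmed housing and let go; then set the cartridge's lugs into the two yellow-marked slots, push it down against the spring and twist it a quarter turn clockwise (from above), to the green marks. Finish still gripping the cartridge and pressing it down, its white flange flush on the rim; do not let go, and leave the jar, bottle and coupling alone.

Things in the scene. Friction and masses are not known exactly. Their poses are not given: they have to be found in the camera images.
- housing: Scrubber housing, fixed: 130 mm square foot 10 mm thick, round dark body 96 mm across, blue rim on top, its upper face 90 mm above the bench. Origin on its axis at bench level, z up. The bore through the rim is 56 mm across. Slots at +x and -x. Green marks on the rim at +y and -y show where the yellow pointers end when locked.
- mouth (a point): Centre of the housing's mouth, level with the top of the rim; axes as the housing's. The rim is a ledge 8 mm thick; below it is a groove 76 mm across where the lugs can turn only clockwise seen from above, from the slots to a stop at about 93 degrees.
- bed_top (a point): Centre of the tray floor on the lower bed, where the separator's underside lies: 21 mm below the rim when the spring is relaxed. The tray's flared lip, 49 mm across at the floor, 56 mm at its top, 6 mm high, centres the disc. Moves down with the bed.
- bed (a joint): How far the spring-loaded lower bed is pressed down, m: 0 relaxed, limit 0.018. The spring pushes up with 8 N at 0 and 0.5 N more per mm. With the separator under a flush cartridge it reads about 0.012.
- slot (a point): Middle of the slot at the housing's +x side, level with the rim top, 34 mm from the axis; a like one is opposite. Each is cut through the ledge from the bore out to 39 mm from the axis, 14 mm wide at the bore and wider outwards, yellow at its outer end.
- separator: Separator: perforated steel disc 46 mm across, 5 mm thick, with a round orange stud 12 mm in diameter and 24 mm tall on its middle (29 mm in all), about 60 g. Origin at the centre of its underside, z up. Lies on the bench at the start.
- cartridge: Cartridge, about 0.22 kg, standing on its plug. Origin at the centre of the plug's underside, z up. Grey plug 52 mm across, 28 mm long, with a blind bore from below at least 30 mm across for the separator's stud. Above it a white flange 84 mm across (28 to 34 mm up) and a blue grip bar 60 mm long along x, 14 mm thick along y, 34 to 64 mm up. Yellow pointers on the flange at the bar's ends.
- lug (a point): Centre of the brass lug at the cartridge's +x side, below the bar's end, 12 mm above the plug's underside; a like one at -x. Lugs are 8 mm wide, 6 mm tall and reach 35 mm from the axis. To enter the slots the bar must lie along the housing's x axis, either way round, within about 5 degrees.
- flange (a point): Centre of the underside of the cartridge's flange, 28 mm above the plug's underside; meets point mouth when flush. Unpressed on the separator it rests about 12 mm above the rim; flush, the lugs are 5 mm clear below the ledge and turn freely; if let go after the turn the spring lifts it about 5 mm off the rim.
- jar: Bystander: clear sample jar with white cap, 64 mm across, 95 mm tall; origin under its centre, z up.
- reagent: Bystander: amber bottle, 54 mm across, 120 mm tall; origin under its centre, z up.
- coupling: Bystander: green pipe coupling about 75 mm long, 22 mm high, lying on the bench; origin under its centre.
There are look-alikes about, which are no part of the job. Leave any purple or turquoise look-alike of the cartridge alone.

How it is judged:
By the outcome, as a careful person would: the job done as asked, in the order asked, and still so for the second after the job is handed in, while the arm keeps its last pose, push and grip.
It also fails if it takes over 58 s, if anything falls off the work surface, if the arm or the gripper's body presses on something with over 40 N, if the wrist force passes 120 N, or if a joint passes its speed limit or range.

## Working session

There is one attempt and no reset: what is moved stays moved. The work goes in short steps, Python scripts to look and compute and a shell command to move; the robot and the scene stay as the last step left them, time stands still between calls to the robot, and variables do not carry over. Pictures are saved under pics/ and viewed, about 8 in all and at most 12, crops included, and the job is handed in when it is done.

```bash
ls; mkdir -p pics; cat > h.py <<'E'
import numpy as np, cv2
from scipy.spatial.transform import Rotation as R
from cell import env
def shot(n):
    c=env.read_camera(n); return c
def world(c,u,v,z=None):
    """pixel->world; with depth, or intersect height z (mm)"""
    Rm=cv2.Rodrigues(np.array(c['rvec'],float))[0]; t=np.array(c['tvec'],float).ravel()
    d=np.array([(u-c['cx'])/c['fx'],(v-c['cy'])/c['fy'],1.])
    o=-Rm.T@t; w=Rm.T@d
    s=c['range_z'][int(round(v)),int(round(u))] if z is None else (z-o[2])/w[2]
    return o+s*w
def cloud(c):
    v,u=np.mgrid[:480,:640]; Z=c['range_z'].astype(float)
    P=np.stack([(u-c['cx'])/c['fx']*Z,(v-c['cy'])/c['fy']*Z,Z],-1)
    Rm=cv2.Rodrigues(np.array(c['rvec'],float))[0]; t=np.array(c['tvec'],float).ravel()
    return (P-t)@Rm
E
python3 - <<'E'
from h import *
import pickle
print(env.state())
for n in('scene','side'):
    c=shot(n); pickle.dump(c,open(n+'.pkl','wb')); cv2.imwrite(f'pics/{n}0.png',c['image'])
    print(n,c['fx'],-cv2.Rodrigues(np.array(c['rvec'],float))[0].T@np.array(c['tvec']).ravel())
E
```

```text
pics
{'t': 0.0, 'joints': array([ 1.19040489e+00,  4.91532454e-01,  1.55948075e+00, -3.05432806e-05,
        1.09170016e+00, -1.05557363e-01]), 'qvel': array([ 4.31684232e-04,  1.71992126e-03,  6.96504701e-04,  8.60482556e-04,
        5.76134298e-04, -5.33953299e-05]), 'tau': array([-2.12748942e-03, -6.12645507e+01, -2.58165282e+01,  6.91944198e-02,
        4.84308321e-02, -1.26121913e-04]), 'eef_pos': array([169.47922853, 601.31168323, 214.06781266]), 'tcp_rot': array([-3.14047532e+00, -9.11422564e-05,  2.86677263e+00]), 'ft_force': array([ 6.08094631e-04, -1.23327648e+00, -2.71719305e-01]), 'moment': array([-0.02836704, -0.02876393, -0.04919424]), 'opening': 0.9999740636244929}
scene 440.4466652331006 [999.42348795 428.44889465 725.76015132]
side 584.9848932729154 [417.68117126 762.25202067 971.87435028]
```

View pics/scene0.png

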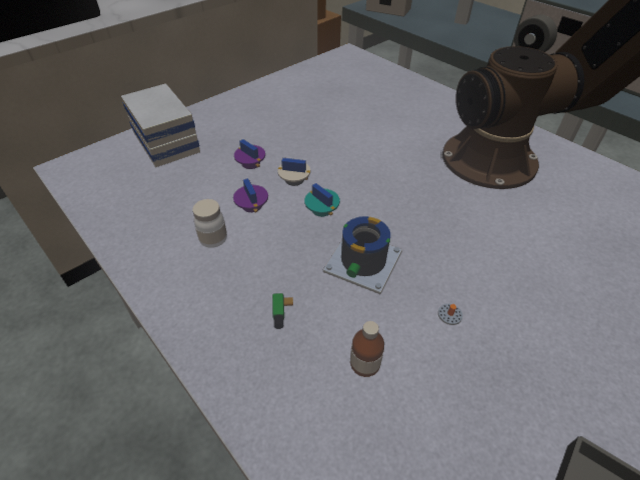

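View pics/side0.png

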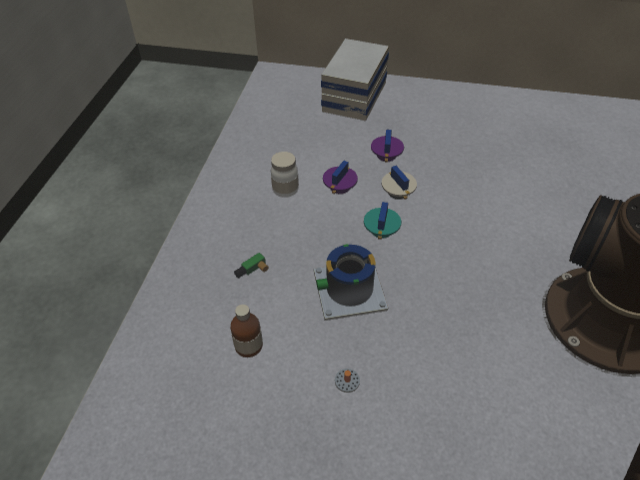

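The scene camera shows these cartridge candidates: purple (250,154), purple (251,196), turquoise (322,200) and white (293,170). I choose the white one, which is at (399,184) in the side camera. There is only one separator, at (450,314), or (347,380) from the side. The housing is at (366,240), or (350,268) from the side.

```bash
python3 - <<'E'
from h import *
import pickle
T={}
for n,reg in (('scene',dict(sep=(450,314,18),cart=(293,170,24),hous=(366,238,34))),('side',dict(sep=(347,380,18),cart=(399,184,24),hous=(350,266,34)))):
    c=pickle.load(open(n+'.pkl','rb')); P=cloud(c); hsv=cv2.cvtColor(c['image'],cv2.COLOR_BGR2HSV)
    tiles=[]
    for k,(u,v,r) in reg.items():
        s=(slice(v-r,v+r),slice(u-r,u+r)); p=P[s].reshape(-1,3); h=hsv[s].reshape(-1,3)
        z=p[:,2]; print(n,k,'z pct',np.percentile(z,[1,50,97,99.5]).round(1))
        blue=(h[:,0]>100)&(h[:,0]<130)&(h[:,1]>120)
        yel=(h[:,0]>10)&(h[:,0]<32)&(h[:,1]>130)
        if k=='sep':
            m=(h[:,0]<15)&(h[:,1]>130)&(z>22); print(' stud top',p[m].mean(0).round(1),m.sum()); m2=(z>2.5)&(z<9);q=p[m2];print(' disc',q.mean(0).round(1),((q.min(0)+q.max(0))/2).round(1))
        if k=='cart':
            m=blue&(z>58); q=p[m][:,:2]; r_=cv2.minAreaRect(q.astype(np.float32)); print(' bar',q.mean(0).round(1),r_,p[m][:,2].mean())
            m=(z>28)&(z<40)&~blue; q=p[m][:,:2]; print(' flange',cv2.minEnclosingCircle(q.astype(np.float32)))
            q=p[yel&(z>25)]; print(' yel',q.round(0).tolist()[:12])
        if k=='hous':
            m=(z>84)&(z<97); q=p[m][:,:2]; print(' rim',cv2.minEnclosingCircle(q.astype(np.float32)),p[m][:,2].mean())
            m=yel&(z>75); q=p[m]; cen=p[(z>84)&(z<97)].mean(0)
            if m.sum()>3:
                _,l,cc=cv2.kmeans(q[:,:2].astype(np.float32),2,None,(3,50,.1),5,cv2.KMEANS_PP_CENTERS); d=cc[1]-cc[0]; print(' slots',cc.round(1).tolist(),np.degrees(np.arctan2(d[1],d[0])),np.hypot(*d),(cc.mean(0)).round(1))
            g=(h[:,0]>45)&(h[:,0]<85)&(h[:,1]>100)&(z>86); print(' green',p[g].round(0).tolist()[:10])
        tiles.append(cv2.resize(c['image'][v-r:v+r,u-r:u+r],(260,260),interpolation=cv2.INTER_CUBIC))
    T[n]=np.hstack(tiles)
cv2.imwrite('pics/crop.png',np.vstack([T['scene'],T['side']]))
E
```

```text
scene sep z pct [-3.   0.5 23.5 30.2]
 stud top [489.  237.5  27.7] 30
 disc [489.2 236.8   4.7] [488.9 236.7   5.8]
scene cart z pct [-3.1  0.7 63.  65.8]
 bar [ 457.8 -258.8] ((456.72869873046875, -231.53744506835938), (140.4599609375, 40.94225311279297), 86.71158599853516) 63.06024608169623
 flange ((471.5286865234375, -251.41635131835938), 67.72331237792969)
 yel [[476.0, -310.0, 34.0], [474.0, -309.0, 34.0], [429.0, -255.0, 32.0], [426.0, -255.0, 31.0], [427.0, -250.0, 34.0]]
scene hous z pct [-2.8 27.9 91.  92.6]
 rim ((516.5236206054688, 30.90018653869629), 49.848304748535156) 89.33100205952343
 slots [[478.70001220703125, 15.800000190734863], [558.0999755859375, 48.099998474121094]] 22.135645 85.67624 [518.4  31.9]
 green [[530.0, -12.0, 90.0], [535.0, -11.0, 91.0], [532.0, -10.0, 90.0], [531.0, -9.0, 90.0], [538.0, -11.0, 91.0], [536.0, -10.0, 89.0], [534.0, -9.0, 89.0], [496.0, 71.0, 90.0], [500.0, 72.0, 92.0], [498.0, 73.0, 90.0]]
side sep z pct [-4.4  0.8 24.6 32.1]
 stud top [486.2 236.5  28.3] 29
 disc [486.6 238.5   4.7] [485.4 234.4   5.7]
side cart z pct [-5.4  0.8 63.  68.8]
 bar [ 458.2 -253.3] ((455.9495849609375, -232.33323669433594), (150.3370361328125, 41.8203239440918), 86.89126586914062) 62.878470739200075
 flange ((452.6662292480469, -280.59222412109375), 44.92991638183594)
 yel [[477.0, -314.0, 31.0], [430.0, -256.0, 34.0], [430.0, -251.0, 35.0], [427.0, -252.0, 34.0], [429.0, -247.0, 35.0]]
side hous z pct [-4.7 36.7 91.  93.3]
 rim ((518.8480834960938, 31.021961212158203), 50.618316650390625) 88.80389125474817
 slots [[478.0, 13.5], [556.9000244140625, 47.20000076293945]] 23.133724 85.82053 [517.4  30.3]
 green [[537.0, -11.0, 90.0], [535.0, -10.0, 93.0], [534.0, -14.0, 88.0], [532.0, -13.0, 89.0], [530.0, -14.0, 89.0], [537.0, -9.0, 90.0], [535.0, -10.0, 90.0], [533.0, -12.0, 87.0], [531.0, -11.0, 89.0], [500.0, 69.0, 89.0]]
```

View pics/crop.png

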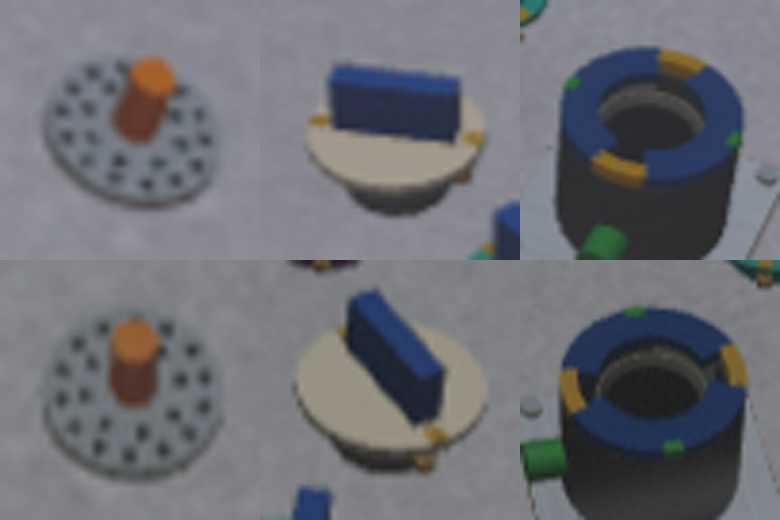

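The crop confirms the choices: an upright stud on the separator, a cream/white flange with brass lugs under its pointers, and slots at ±x of the housing at about 23°.

Estimates (mm):

| Item | x, y | Angle |
|---|---|---|
| Separator | (488, 237) | – |
| Cartridge | (452, −281) | bar 129° |
| Housing | (517.5, 31) | 23° |

Next is the move to above the separator.

```bash
cat >> h.py <<'E'
def go(x,y,z,yawdeg=None):
    "print shift (m) and turn (rad) in tool axes to reach the world TCP target"
    s=env.state(); M=R.from_euler('xyz',s['tcp_rot']); d=M.inv().apply(np.array([x,y,z])-s['eef_pos'])/1000
    yaw=s['tcp_rot'][2]; t=0 if yawdeg is None else -((np.radians(yawdeg)-yaw+np.pi)%(2*np.pi)-np.pi)
    print('t',round(s['t'],2),'pos',s['eef_pos'].round(1),'yaw',np.degrees(yaw).round(2),'q6',s['joints'][5].round(2),'F',s['ft_force'].round(1),'op',round(s['opening'],3),'-> shift',d.round(4),'turn',round(t,4))
E
python3 -m pendant '[[[0.4,-0.405,-0.2645,0.05,0],[0.4,-0.405,-0.2645,0.05,0],[0.4,-0.405,-0.2645,0.05,0],[0.4,-0.405,-0.2645,0.05,0],[0.4,-0.405,-0.2645,0.05,0],[0.4,-0.405,-0.2645,0.05,0],[0.4,-0.405,-0.2645,0.05,0],[0.4,-0.405,-0.2645,0.05,0]]]'
python3 -c "
from h import *
go(487.7,237,130)"
```

```text
t: 0.9
eef_pos: [432.1, 300.0, 173.2]
tcp_rot: [-3.142, -0.0, 2.867]
ft_force: [1.3, 0.8, -0.7]
opening: 0.417
t 0.9 pos [432.1 300.  173.2] yaw 164.26 q6 -0.81 F [ 1.3  0.8 -0.7] op 0.417 -> shift [-0.0706 -0.0456  0.0432] turn 0
```

```bash
python3 -m pendant '[[[0.4,-0.066,-0.043,0.042,0],[0.4,-0.066,-0.043,0.042,0],[0.4,-0.066,-0.043,0.042,0],[0.4,-0.066,-0.043,0.042,0],[0.4,-0.066,-0.043,0.042,0],[0.4,-0.066,-0.043,0.042,0],[0.4,-0.066,-0.043,0.042,0],[0.4,-0.066,-0.043,0.042,0]]]'
cat >> h.py <<'E'
def wrist():
    s=env.state(); return env.read_camera('wrist'),s
def wray(c,s,u,v,z):
    "wrist pixel -> world on plane height z"
    dx,dy=(u-c['cx'])/c['fx'],(v-c['cy'])/c['fy']; th=np.hypot(dx,dy)
    d=np.array([dx/th*np.sin(th),dy/th*np.sin(th),np.cos(th)]) if th>1e-9 else np.array([0,0,1.])
    T=np.array(c['tool_from_camera']); M=R.from_euler('xyz',s['tcp_rot']).as_matrix()
    w=M@T[:3,:3]@d; o=s['eef_pos']+M@T[:3,3]; return o+(z-o[2])/w[2]*w
E
python3 - <<'E'
from h import *
import pickle
go(487.7,237,8)
c,s=wrist(); pickle.dump((c,s),open('w1.pkl','wb')); cv2.imwrite('pics/w1.png',c['image']); print(c['fx'],c['tool_from_camera'])
E
```

```text
t: 1.7
eef_pos: [482.8, 243.1, 131.9]
tcp_rot: [3.141, 0.001, 2.868]
ft_force: [-0.3, -0.7, 0.1]
opening: 0.398
t 1.7 pos [482.8 243.1 131.9] yaw 164.32 q6 -0.95 F [-0.3 -0.7  0.1] op 0.398 -> shift [-0.0063 -0.0046  0.1239] turn 0
371.64829954431775 [[ 4.54089823e-04 -9.69455046e-01 -2.45268642e-01  6.83398309e+01]
 [ 9.99999835e-01  3.54019132e-04  4.52092501e-04 -9.43264425e-01]
 [-3.51453565e-04 -2.45268807e-01  9.69455047e-01 -1.70855433e+02]
 [ 0.00000000e+00  0.00000000e+00  0.00000000e+00  1.00000000e+00]]
```

View pics/w1.png

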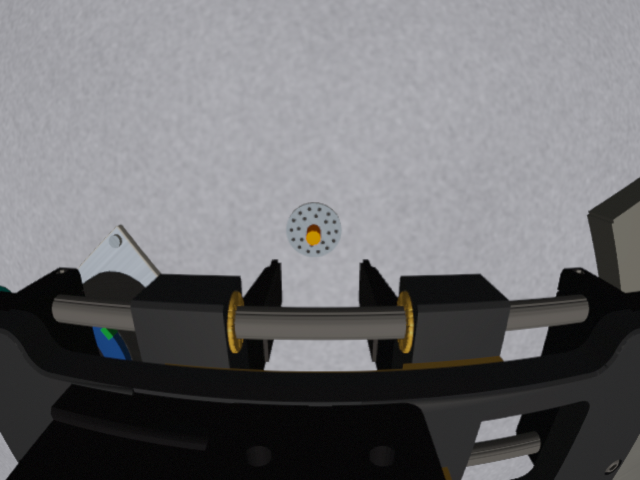

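The wrist view shows the disc centred at (314,229) and the stud top at (313.5,238), between the fingertips and a little ahead of them.

```bash
python3 - <<'E'
from h import *
import pickle
c,s=pickle.load(open('w1.pkl','rb'))
print(wray(c,s,314,229.5,5),wray(c,s,313.5,238,29))
h=cv2.cvtColor(c['image'],cv2.COLOR_BGR2HSV)[200:260,285:345]
m=(h[...,0]<25)&(h[...,1]>150)&(h[...,2]>170); v,u=np.nonzero(m); print(u.mean()+285,v.mean()+200,m.sum(),wray(c,s,u.mean()+285,v.mean()+200,29))
go(488,237,8)
E
```

```text
[486.54725357 236.11062104   5.        ] [487.23638854 235.88592092  29.        ]
312.7046979865772 237.84563758389262 149 [486.95504167 235.3347279   29.        ]
t 1.75 pos [482.8 242.9 131.8] yaw 164.31 q6 -0.95 F [ 0.7 -0.5  0.2] op 0.4 -> shift [-0.0065 -0.0044  0.1238] turn 0
```

```bash
python3 -m pendant '[[[0.4,-0.006,-0.0055,0.03,0],[0.4,-0.006,-0.0055,0.06,0],[0.4,-0.006,-0.0055,0.09,0],[0.4,-0.006,-0.0055,0.11,0],[0.4,-0.006,-0.0055,0.122,0],[0.4,-0.006,-0.0055,0.122,0],[0.4,-0.006,-0.0055,0.122,0],[0.4,-0.006,-0.0055,0.122,0]]]'
python3 -c "
from h import *
go(487,236,8)"
```

```text
t: 2.55
eef_pos: [487.9, 235.8, 10.6]
tcp_rot: [3.141, 0.001, 2.867]
ft_force: [-0.8, 0.3, -0.4]
opening: 0.398
t 2.55 pos [487.9 235.8  10.6] yaw 164.26 q6 -0.97 F [-0.8  0.3 -0.4] op 0.398 -> shift [ 0.0009 -0.0001  0.0026] turn 0
```

```bash
python3 -m pendant '[[[0.4,0.001,0,0.003,0],[0.4,0.001,0,0.003,0],[0,0.001,0,0.003,0],[0,0.001,0,0.003,0],[0,0.001,0,0.003,0],[0,0.001,0,0.003,0],[0,0.001,0,0.003,0],[0,0.001,0,0.003,0]]]'
python3 -c "
from h import *
go(487,236,150,164)"
```

```text
t: 3.35
eef_pos: [486.4, 235.9, 6.6]
tcp_rot: [3.141, 0.0, 2.867]
ft_force: [-0.9, 0.0, 0.8]
opening: 0.118
t 3.35 pos [486.4 235.9   6.6] yaw 164.26 q6 -0.97 F [-0.9  0.   0.8] op 0.118 -> shift [-0.0006  0.0003 -0.1434] turn 0.0045
```

```bash
python3 -m pendant '[[[0,0,0,-0.05,0],[0,0,0,-0.1,0],[0,0,0,-0.14,0],[0,-0.145,-0.188,-0.16,0],[0,-0.145,-0.188,-0.16,0],[0,-0.145,-0.188,-0.16,0],[0,-0.145,-0.188,-0.16,0],[0,-0.145,-0.188,-0.16,0]]]'
python3 -m pendant '[[[0,0,0,0,0],[0,0,0,0,0],[0,0,0,0,0],[0,0,0,0,0],[0,0,0,0,0],[0,0,0,0,0],[0,0,0,0,0],[0,0,0,0,0]]]'
python3 - <<'E'
from h import *
import pickle
c,s=wrist(); pickle.dump((c,s),open('w2.pkl','wb')); cv2.imwrite('pics/w2.png',c['image'][:400]); go(517.5,31,79)
E
```

```text
t: 4.15
eef_pos: [575.5, 12.9, 166.7]
tcp_rot: [3.142, 0.0, 2.866]
ft_force: [0.3, 0.6, -0.6]
opening: 0.115
t: 4.95
eef_pos: [574.9, 15.7, 166.5]
tcp_rot: [3.142, 0.0, 2.867]
ft_force: [0.8, -0.4, -0.2]
opening: 0.118
t 5.0 pos [574.9  15.7 166.5] yaw 164.26 q6 -1.38 F [-0.2  0.1  0.4] op 0.117 -> shift [ 0.0594 -0.0008  0.0875] turn 0
```

View pics/w2.png

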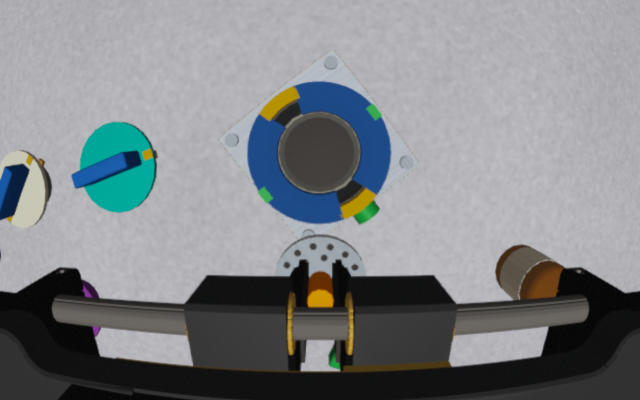

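The rim is centred at about (319.5,152), with yellow marks at (281,106) and (358,204) and green marks at (374,111) and (265,195). The disc hangs level in the fingers.

```bash
python3 - <<'E'
from h import *
import pickle
c,s=pickle.load(open('w2.pkl','rb'))
im=c['image']; h=cv2.cvtColor(im,cv2.COLOR_BGR2HSV)
b=cv2.inRange(h,(100,120,60),(130,255,255)); b[:, :235]=0; b[:,400:]=0; b[235:]=0
g=cv2.inRange(h,(45,100,60),(80,255,255)); y=cv2.inRange(h,(18,150,100),(32,255,255))
for m in(g,y): m[:,:235]=0;m[:,400:]=0;m[235:]=0
allm=b|g|y
v,u=np.nonzero(allm); pts=np.array([wray(c,s,a,bb,90)[:2] for a,bb in zip(u,v)],np.float32)
print('rim',cv2.minEnclosingCircle(pts), 'n',len(pts))
# ring robust: outer hull fit + inner
hull=cv2.convexHull(pts)[:,0]; A=np.c_[2*hull,np.ones(len(hull))]; q=np.linalg.lstsq(A,(hull**2).sum(1),rcond=None)[0]; print('fit',q[:2],np.sqrt(q[2]+q[0]**2+q[1]**2))
for n,m in(('g',g),('y',y)):
    k,l,st,ce=cv2.connectedComponentsWithStats(m); W=[(st[i,4],wray(c,s,*ce[i],90)[:2]) for i in range(1,k) if st[i,4]>25]; W.sort(key=lambda t:-t[0])
    for w in W: print(n,w[0],w[1].round(1))
    if n=='y': d=W[0][1]-W[1][1]; print(np.degrees(np.arctan2(d[1],d[0])),(W[0][1]+W[1][1])/2)
print('held disc', wray(c,s,322,272,166.5-2)) 
# cart pointers in this view
print('cart bar', s['eef_pos'])
E
```

```text
rim ((520.88037109375, 32.5009765625), 52.10832977294922) n 9787
fit [519.53100161  31.21463773] 48.953303278528416
g 271 [565.2  50.7]
g 124 [500.2  72.7]
g 118 [534.4 -12.4]
y 557 [477.8  14.2]
y 495 [557.1  46.1]
-158.08398724041237 [517.42584416  30.17407415]
held disc [571.25304943  16.90531723 164.5       ]
cart bar [574.8631031   15.72922509 166.52264193]
```

```bash
python3 -m pendant '[[[0,0.03,-0.0015,0,0],[0,0.0593,-0.0015,0,0],[0,0.0593,-0.0015,0,0],[0,0.0593,-0.0015,0.02,0],[0,0.0593,-0.0015,0.04,0],[0,0.0593,-0.0015,0.05,0],[0,0.0593,-0.0015,0.05,0],[0,0.0593,-0.0015,0.05,0]]]'
python3 -c "
from h import *
go(517.4,30.3,76.5)"
```

```text
t: 5.8
eef_pos: [517.9, 30.1, 116.8]
tcp_rot: [3.141, 0.0, 2.867]
ft_force: [0.5, -0.9, -1.0]
opening: 0.12
t 5.8 pos [517.9  30.1 116.8] yaw 164.25 q6 -1.37 F [ 0.5 -0.9 -1. ] op 0.12 -> shift [0.0006 0.     0.0403] turn 0
```

```bash
python3 -m pendant '[[[0,0.0005,0,0.01,0],[0,0.0005,0,0.02,0],[0,0.0005,0,0.028,0],[0,0.0005,0,0.033,0],[0,0.0005,0,0.037,0],[0,0.0005,0,0.04,0],[0,0.0005,0,0.04,0],[0,0.0005,0,0.04,0]]]'
python3 -c "
from h import *
go(517.4,30.3,75.6)"
```

```text
t: 6.6
eef_pos: [517.0, 30.3, 76.6]
tcp_rot: [3.141, 0.0, 2.867]
ft_force: [-0.9, -0.4, -1.3]
opening: 0.12
t 6.6 pos [517.   30.3  76.6] yaw 164.25 q6 -1.37 F [-0.9 -0.4 -1.3] op 0.12 -> shift [-0.0004  0.0001  0.001 ] turn 0
```

```bash
python3 -m pendant '[[[0,0,0,0.0005,0],[0,0,0,0.001,0],[0.2,0,0,0.001,0],[0.2,0,0,0.001,0],[0.2,0,0,0.001,0],[0.2,0,0,-0.01,0],[0.2,0,0,-0.05,0],[0.2,0,0,-0.1,0]]]'
python3 -c "
from h import *
go(565,17,190)"
```

```text
t: 7.4
eef_pos: [516.1, 30.4, 177.2]
tcp_rot: [-3.141, -0.003, 2.867]
ft_force: [0.7, -0.2, -0.1]
opening: 0.198
t 7.4 pos [516.1  30.4 177.2] yaw 164.25 q6 -1.37 F [ 0.7 -0.2 -0.1] op 0.198 -> shift [-0.0507  0.0004 -0.013 ] turn 0
```

```bash
python3 -m pendant '[[[0.4,-0.03,0,-0.01,0],[0.4,-0.05,0,-0.01,0],[0.4,-0.05,0,-0.01,0],[0.4,-0.05,0,-0.01,0],[0.4,-0.05,0,-0.01,0],[0.4,-0.05,0,-0.01,0],[0.4,-0.05,0,-0.01,0],[0.4,-0.05,0,-0.01,0]]]'
python3 - <<'E'
from h import *
import pickle
c,s=wrist(); pickle.dump((c,s),open('w3.pkl','wb')); i=c['image']
cv2.imwrite('pics/w3.png',np.hstack([cv2.resize(i[70:240,230:410],(540,510),interpolation=cv2.INTER_CUBIC),cv2.resize(i[110:270,0:80],(255,510),interpolation=cv2.INTER_CUBIC)]))
go(450,-282,130,129)
E
```

```text
t: 8.2
eef_pos: [564.8, 16.9, 186.5]
tcp_rot: [3.142, -0.0, 2.867]
ft_force: [0.7, -0.4, -0.3]
opening: 0.398
t 8.25 pos [564.9  16.8 186.5] yaw 164.26 q6 -1.38 F [ 0.6 -0.6 -0.1] op 0.398 -> shift [ 0.0295 -0.3188  0.0565] turn 0.6154
```

View pics/w3.png

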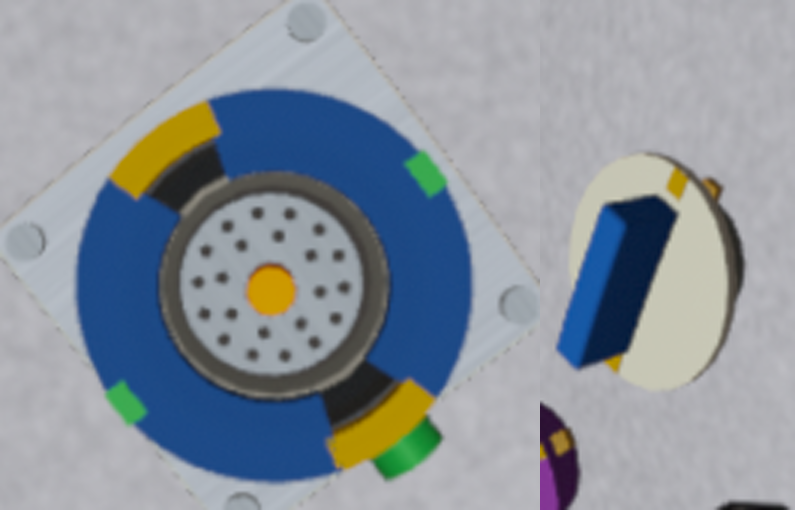

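The separator lies flat and centred in the tray, stud up; its stud is at (270,290) in the crop. The white cartridge is standing. Next is the move to the cartridge.

```bash
python3 -m pendant '[[[0.45,-0.0125,-0.347,0.036,0.15],[0.45,-0.0125,-0.347,0.036,0.3],[0.45,-0.0125,-0.347,0.036,0.45],[0.45,-0.0125,-0.347,0.036,0.615],[0.45,-0.0125,-0.347,0.036,0.615],[0.45,-0.0125,-0.347,0.036,0.615],[0.45,-0.0125,-0.347,0.036,0.615],[0.45,-0.0125,-0.347,0.036,0.615]]]'
python3 -m pendant '[[[0.45,0,0,0,0],[0.45,0,0,0,0],[0.45,0,0,0,0],[0.45,0,0,0,0],[0.45,0,0,0,0],[0.45,0,0,0,0],[0.45,0,0,0,0],[0.45,0,0,0,0]]]'
python3 - <<'E'
from h import *
import pickle
c,s=wrist(); pickle.dump((c,s),open('w4.pkl','wb')); i=c['image']
cv2.imwrite('pics/w4.png',i[:400])
go(483,-320,150,129)
E
```

```text
t: 9.05
eef_pos: [481.3, -325.4, 149.7]
tcp_rot: [-3.141, 0.0, 2.247]
ft_force: [-0.0, 0.1, -0.4]
opening: 0.45
t: 9.85
eef_pos: [483.0, -320.5, 150.5]
tcp_rot: [3.141, -0.0, 2.252]
ft_force: [0.6, 0.9, 1.5]
opening: 0.451
t 9.9 pos [ 482.9 -320.6  150.5] yaw 129.02 q6 -1.38 F [-0.3 -0.2  0.7] op 0.449 -> shift [0.0004 0.0004 0.0005] turn 0.0003
```

View pics/w4.png

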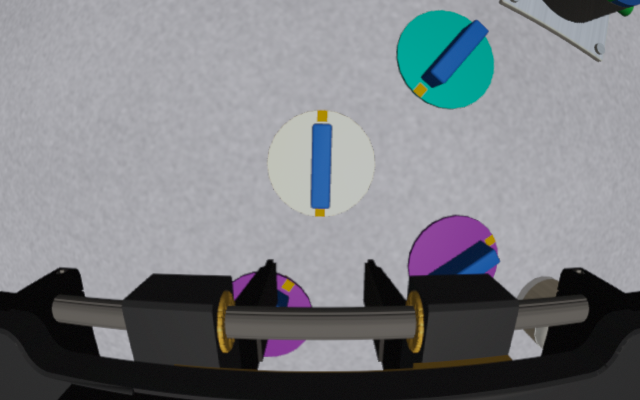

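The white cartridge is at (321,163), with its bar from (322,124) to (320,209). The neighbours are clear of the fingers.

```bash
python3 - <<'E'
from h import *
import pickle
c,s=pickle.load(open('w4.pkl','rb')); i=c['image']; h=cv2.cvtColor(i,cv2.COLOR_BGR2HSV)
b=cv2.inRange(h,(98,110,60),(130,255,255)); b[:,:300]=0;b[:,345:]=0;b[:115]=0;b[220:]=0
v,u=np.nonzero(b); p=np.array([wray(c,s,a,q,64)[:2] for a,q in zip(u,v)],np.float32); r=cv2.minAreaRect(p); print(r)
vx=cv2.fitLine(p,cv2.DIST_L2,0,.01,.01).ravel(); print('ang',np.degrees(np.arctan2(vx[1],vx[0])),p.mean(0))
f=cv2.inRange(h,(0,0,150),(179,60,255))
a=np.array([wray(c,s,*q,34)[:2] for q in((268,163),(375,163),(321.5,110),(321.5,217))]); print('flange',(a[0]+a[1])/2,(a[2]+a[3])/2,np.hypot(*(a[0]-a[1])),np.hypot(*(a[2]-a[3])))
x,y=r[0]; go(x,y,40,129)
E
```

```text
((451.8514709472656, -282.138916015625), (12.821700096130371, 58.26161575317383), 37.64461898803711)
ang -52.36384 [ 451.73157 -281.9713 ]
flange [ 452.12064747 -281.37131756] [ 452.83128987 -282.27599248] 82.983453011504 83.66040062459842
t 9.9 pos [ 482.9 -320.6  150.5] yaw 129.02 q6 -1.38 F [-0.3 -0.2  0.7] op 0.449 -> shift [4.940e-02 1.000e-04 1.105e-01] turn 0.0003
```

```bash
python3 -m pendant '[[[0.45,0.049,0,0,0.024],[0.45,0.049,0,0.03,0.024],[0.45,0.049,0,0.06,0.024],[0.45,0.049,0,0.085,0.024],[0.45,0.049,0,0.1,0.024],[0.45,0.049,0,0.11,0.024],[0.45,0.049,0,0.112,0.024],[0.45,0.049,0,0.112,0.024]]]'
python3 -c "
from h import *
go(452,-281.9,36.5,127.6)"
```

```text
t: 10.7
eef_pos: [452.2, -282.7, 38.7]
tcp_rot: [3.141, 0.0, 2.228]
ft_force: [0.1, -0.4, 0.2]
opening: 0.45
t 10.7 pos [ 452.2 -282.7   38.7] yaw 127.64 q6 -1.34 F [ 0.1 -0.4  0.2] op 0.45 -> shift [0.0007 0.0003 0.0022] turn 0.0007
```

```bash
python3 -m pendant '[[[0.45,0,0,0.001,0],[0.45,0,0,0.002,0],[0,0,0,0.002,0],[0,0,0,0.002,0],[0,0,0,0.002,0],[0,0,0,0.002,0],[0,0,0,0.002,0],[0,0,0,0.002,0]]]'
python3 -m pendant '[[[0,0,0,0,0],[0,0,0,0,0],[0,0,0,-0.01,0],[0,0,0,-0.05,0],[0,0,0,-0.1,0],[0,0,0,-0.14,0],[0,0,0,-0.14,0],[0,0,0,-0.14,0]]]'
python3 -c "
from h import *
go(517.4,30.3,185,201.9)"
```

```text
t: 11.5
eef_pos: [452.1, -282.6, 36.5]
tcp_rot: [3.141, 0.0, 2.228]
ft_force: [-0.7, 0.3, 0.9]
opening: 0.146
t: 12.3
eef_pos: [451.9, -282.4, 177.2]
tcp_rot: [3.141, 0.001, 2.228]
ft_force: [0.4, -0.9, -2.2]
opening: 0.144
t 12.3 pos [ 451.9 -282.4  177.2] yaw 127.64 q6 -1.34 F [ 0.4 -0.9 -2.2] op 0.144 -> shift [ 0.2076  0.2428 -0.008 ] turn -1.2961
```

```bash
python3 -m pendant '[[[0,0.03,0.035,-0.008,-0.14],[0,0.06,0.07,-0.008,-0.28],[0,0.09,0.105,-0.008,-0.42],[0,0.12,0.14,-0.008,-0.56],[0,0.15,0.175,-0.008,-0.7],[0,0.17,0.2,-0.008,-0.84],[0,0.19,0.22,-0.008,-0.98],[0,0.2,0.235,-0.008,-1.12]]]'
python3 -m pendant '[[[0,0,0,0,-0.1],[0,0,0,0,-0.17],[0,0,0,0,-0.17],[0,0,0,0,-0.17],[0,0,0,0,-0.17],[0,0,0,0,-0.17],[0,0,0,0,-0.17],[0,0,0,0,-0.17]]]'
python3 - <<'E'
from h import *
import pickle
c,s=wrist(); pickle.dump((c,s),open('w5.pkl','wb')); 
a=c['image'][100:400]
b=env.read_camera('side'); pickle.dump(b,open('side5.pkl','wb'))
cv2.imwrite('pics/w5.png',np.hstack([a[:,140:500],cv2.resize(b['image'][190:310,290:430],(350,300),interpolation=cv2.INTER_CUBIC)]))
go(517.4,30.3,145,201.9)
E
```

```text
t: 13.1
eef_pos: [515.0, 21.5, 182.7]
tcp_rot: [3.14, -0.004, -2.928]
ft_force: [0.3, -0.6, -1.4]
opening: 0.148
t: 13.9
eef_pos: [516.0, 19.3, 184.5]
tcp_rot: [3.142, 0.0, -2.766]
ft_force: [1.1, 0.4, -1.8]
opening: 0.145
t 14.0 pos [516.   19.3 184.5] yaw -158.46 q6 -2.04 F [-0.2  0.7 -1.8] op 0.142 -> shift [-0.0053  0.0097  0.0395] turn -0.0063
```

View pics/w5.png

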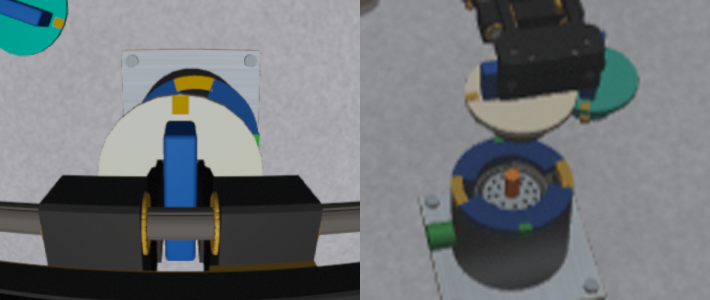

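Housing, separator and held cartridge all look right. The flange top edge is at full-image pixel (320,195) and its sides at x≈238 and 402. I'll check its centre in the hand.

```bash
python3 - <<'E'
from h import *
import pickle
c,s=pickle.load(open('w5.pkl','rb')); i=c['image']; z=s['eef_pos'][2]-2.5
M=R.from_euler('xyz',s['tcp_rot']).as_matrix()
h=cv2.cvtColor(i,cv2.COLOR_BGR2HSV)
m=cv2.inRange(h,(15,10,165),(45,80,255)); m[:185]=0; m[276:]=0; m[:,:225]=0; m[:,415:]=0
k=cv2.findContours(m,cv2.RETR_EXTERNAL,cv2.CHAIN_APPROX_NONE)[0]; P=np.vstack(k)[:,0]; P=P[P[:,1]<270]
L=np.array([M.T@(wray(c,s,u,v,z)-s['eef_pos']) for u,v in P])[:,:2]
hull=cv2.convexHull(L.astype(np.float32))[:,0]; hull=hull[hull[:,0]>5]
from scipy.optimize import least_squares
f=least_squares(lambda q:np.hypot(*(hull-q[:2]).T)-q[2],[0,0,42],loss='soft_l1'); print('tool-frame centre,r',f.x,len(hull))
f=least_squares(lambda q:np.hypot(*(hull-q[:2]).T)-42,[0,0],loss='soft_l1'); print('r=42',f.x)
E
```

```text
tool-frame centre,r [ 0.89174425 -0.84953317 41.69988849] 24
r=42 [ 0.51361632 -0.88210699]
```

```bash
python3 -m pendant '[[[0,-0.006,0.01,0,-0.006],[0,-0.006,0.01,0.01,-0.006],[0,-0.006,0.01,0.02,-0.006],[0,-0.006,0.01,0.035,-0.006],[0,-0.006,0.01,0.045,-0.006],[0,-0.006,0.01,0.053,-0.006],[0,-0.006,0.01,0.053,-0.006],[0,-0.006,0.01,0.053,-0.006]]]'
python3 -c "
from h import *
go(518,30.9,120,201.9)"
```

```text
t: 14.8
eef_pos: [518.0, 30.8, 131.5]
tcp_rot: [3.141, -0.0, -2.759]
ft_force: [0.2, 0.0, -2.1]
opening: 0.141
t 14.8 pos [518.   30.8 131.5] yaw -158.11 q6 -2.02 F [ 0.2  0.  -2.1] op 0.141 -> shift [0.     0.0001 0.0115] turn -0.0001
```

Aligned. I'll descend into the bore, to TCP z ≈ 121.

```bash
python3 -m pendant '[[[0,0,0,0.002,0],[0,0,0,0.004,0],[0,0,0,0.006,0],[0,0,0,0.008,0],[0,0,0,0.01,0],[0,0,0,0.0105,0],[0,0,0,0.0105,0],[0,0,0,0.0105,0]]]'
python3 -c "
from h import *
go(518,30.9,112,201.9);print(env.state()['moment'].round(2))"
```

```text
t: 15.6
eef_pos: [518.0, 30.9, 121.0]
tcp_rot: [3.142, 0.0, -2.759]
ft_force: [0.5, -0.7, -1.8]
opening: 0.146
t 15.6 pos [518.   30.9 121. ] yaw -158.1 q6 -2.02 F [ 0.5 -0.7 -1.8] op 0.146 -> shift [-0.     0.     0.009] turn -0.0
[ 0.11  0.03 -0.05]
```

```bash
python3 -m pendant '[[[0,0,0,0.0015,0],[0,0,0,0.003,0],[0,0,0,0.0045,0],[0,0,0,0.006,0],[0,0,0,0.0075,0],[0,0,0,0.009,0],[0,0,0,0.009,0],[0,0,0,0.009,0]]]'
python3 -c "
from h import *
go(518,30.9,98.5,201.9);print(env.state()['moment'].round(2))"
```

```text
t: 16.4
eef_pos: [517.9, 30.8, 112.0]
tcp_rot: [3.141, -0.0, -2.759]
ft_force: [0.4, -0.5, -2.3]
opening: 0.147
t 16.4 pos [517.9  30.8 112. ] yaw -158.1 q6 -2.02 F [ 0.4 -0.5 -2.3] op 0.147 -> shift [-0.0001  0.      0.0135] turn -0.0
[ 0.06 -0.02 -0.06]
```

No contact force with the lugs in the slots, so I'll press on against the spring.

```bash
python3 -m pendant '[[[0,0,0,0.002,0],[0,0,0,0.004,0],[0,0,0,0.006,0],[0,0,0,0.008,0],[0,0,0,0.01,0],[0,0,0,0.0115,0],[0,0,0,0.0125,0],[0,0,0,0.0125,0]]]'
python3 -c "
from h import *
go(518,30.9,98.5,201.9);print(env.state()['moment'].round(2))"
```

```text
t: 17.2
eef_pos: [518.2, 30.9, 100.0]
tcp_rot: [-3.141, 0.001, -2.759]
ft_force: [-1.1, -0.0, 9.3]
opening: 0.146
t 17.2 pos [518.2  30.9 100. ] yaw -158.1 q6 -2.02 F [-1.1 -0.   9.3] op 0.146 -> shift [0.0001 0.0001 0.0015] turn 0.0
[ 0.02  0.47 -0.  ]
```

```bash
python3 -m pendant '[[[0,0,0,0.0005,0],[0,0,0,0.001,0],[0,0,0,0.0015,0],[0,0,0,0.002,0],[0,0,0,0.0025,0],[0,0,0,0.0025,0],[0,0,0,0.0025,0],[0,0,0,0.0025,0]]]'
python3 -c "
from h import *
go(518,30.9,98.5,201.9);print(env.state()['moment'].round(2))"
```

```text
t: 18.0
eef_pos: [518.2, 30.9, 98.5]
tcp_rot: [-3.141, 0.002, -2.759]
ft_force: [-4.4, 1.1, 21.3]
opening: 0.143
t 18.0 pos [518.2  30.9  98.5] yaw -158.09 q6 -2.02 F [-4.4  1.1 21.3] op 0.143 -> shift [0.0002 0.0001 0.    ] turn 0.0002
[0.07 1.08 0.03]
```

Flush: the force stepped up to about 21 N at z = 98.5, the predicted height. I'll ease off 1 mm and twist clockwise.

```bash
python3 -m pendant '[[[0,0,0,-0.001,0],[0,0,0,-0.001,0.1],[0,0,0,-0.001,0.2],[0,0,0,-0.001,0.3],[0,0,0,-0.001,0.4],[0,0,0,-0.001,0.5],[0,0,0,-0.001,0.6],[0,0,0,-0.001,0.7]]]'
python3 -c "
from h import *
go(518,30.9,98.5,111.9);print(env.state()['moment'].round(2))"
```

```text
t: 18.8
eef_pos: [518.8, 30.7, 98.9]
tcp_rot: [3.141, 0.003, 2.82]
ft_force: [0.4, 0.5, 10.6]
opening: 0.143
t 18.8 pos [518.8  30.7  98.9] yaw 161.57 q6 -1.32 F [ 0.4  0.5 10.6] op 0.143 -> shift [ 0.0008 -0.0001  0.0004] turn 0.867
[-0.08  0.09  0.19]
```

```bash
python3 -m pendant '[[[0,0,0,0,0.1],[0,0,0,0,0.2],[0,0,0,0,0.3],[0,0,0,0,0.4],[0,0,0,0,0.5],[0,0,0,0,0.6],[0,0,0,0,0.7],[0,0,0,0,0.8]]]'
python3 -c "
from h import *
go(518,30.9,98.5,111.9);print(env.state()['moment'].round(2))"
```

```text
t: 19.6
eef_pos: [518.8, 30.7, 98.9]
tcp_rot: [3.139, 0.001, 2.02]
ft_force: [-0.4, -0.3, 10.8]
opening: 0.145
t 19.6 pos [518.8  30.7  98.9] yaw 115.74 q6 -0.52 F [-0.4 -0.3 10.8] op 0.145 -> shift [ 0.0005 -0.0006  0.0004] turn 0.067
[-0.15  0.16  0.11]
```

```bash
python3 -m pendant '[[[0,0,0,0,0.04],[0,0,0,0,0.075],[0,0,0,0,0.075],[0,0,0,0.0005,0.075],[0,0,0,0.001,0.075],[0,0,0,0.0014,0.075],[0,0,0,0.0014,0.075],[0,0,0,0.0014,0.075]]]'
python3 - <<'E'
from h import *
go(518,30.9,98.5,111.9);print(env.state()['moment'].round(2))
a=env.read_camera('side');b=env.read_camera('scene')
f=lambda i:cv2.resize(i,(400,400),interpolation=cv2.INTER_CUBIC)
cv2.imwrite('pics/fin.png',np.hstack([f(b['image'][190:290,315:415]),f(a['image'][220:320,300:400])]))
E
```

```text
t: 20.4
eef_pos: [518.8, 30.7, 98.5]
tcp_rot: [3.139, 0.001, 1.949]
ft_force: [-4.2, -1.0, 24.4]
opening: 0.144
t 20.4 pos [518.8  30.7  98.5] yaw 111.67 q6 -0.45 F [-4.2 -1.  24.4] op 0.144 -> shift [ 0.0004 -0.0007  0.    ] turn -0.004
[-0.21  1.05 -0.01]
```

View pics/fin.png

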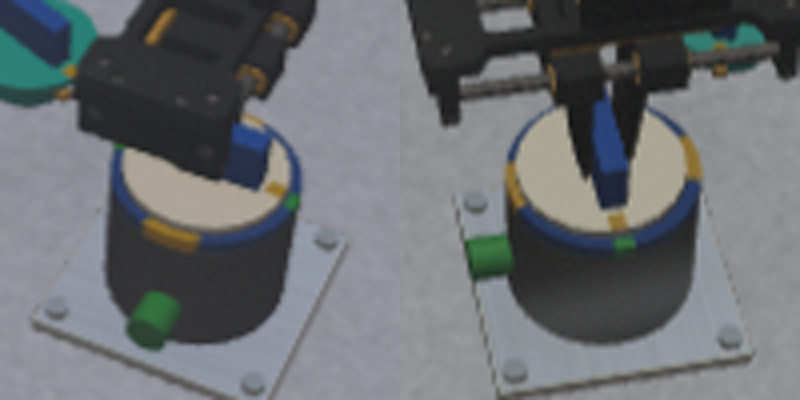

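The flange is flush on the rim. The pointer is beside the green mark, perhaps a degree or two short, so I'll nudge it slightly and watch the moment for the stop.

```bash
python3 -m pendant '[[[0,0,0,0,0.01],[0,0,0,0,0.02],[0,0,0,0,0.025],[0,0,0,0,0.025],[0,0,0,0,0.025],[0,0,0,0,0.025],[0,0,0,0,0.025],[0,0,0,0,0.025]]]'
python3 - <<'E'
from h import *
go(518,30.9,98.5,111.9);print(env.state()['moment'].round(2))
for n in('side','scene'):
    c=env.read_camera(n); h=cv2.cvtColor(c['image'],cv2.COLOR_BGR2HSV)
    for nm,lo,hi,z in(('y',(15,90,80),(32,255,255),96),('g',(45,100,60),(85,255,255),90)):
        m=cv2.inRange(h,lo,hi); r=(215,325,295,400) if n=='side' else (190,290,315,415)
        mm=np.zeros_like(m); mm[r[0]:r[1],r[2]:r[3]]=m[r[0]:r[1],r[2]:r[3]]
        k,l,st,ce=cv2.connectedComponentsWithStats(mm)
        for i in range(1,k):
            if st[i,4]>5:
                w=world(c,*ce[i],z)[:2]-[517.6,30.7]; print(n,nm,st[i,4],'r',np.hypot(*w).round(1),'ang',np.degrees(np.arctan2(w[1],w[0])).round(1))
E
```

```text
t: 21.3
eef_pos: [519.0, 30.7, 98.5]
tcp_rot: [3.138, 0.002, 1.925]
ft_force: [-3.2, 0.1, 23.0]
opening: 0.146
t 21.3 pos [519.   30.7  98.5] yaw 110.29 q6 -0.42 F [-3.2  0.1 23. ] op 0.146 -> shift [ 0.0005 -0.0008  0.    ] turn -0.0281
[-0.2   0.92  0.45]
side y 33 r 127.9 ang -61.1
side y 8 r 64.3 ang -55.2
side y 36 r 43.1 ang -164.3
side y 30 r 46.0 ang 29.9
side y 16 r 38.2 ang 108.9
side g 29 r 117.3 ang -119.6
side g 29 r 100.9 ang -110.1
side g 84 r 75.2 ang 54.1
side g 16 r 46.1 ang 112.3
scene y 32 r 105.8 ang -122.3
scene y 13 r 117.3 ang -156.5
scene y 8 r 71.7 ang -156.8
scene y 7 r 86.1 ang -77.2
scene y 14 r 38.1 ang 109.7
scene y 67 r 52.7 ang 25.9
scene g 12 r 46.7 ang 112.0
scene g 80 r 95.5 ang 30.9
```

```bash
python3 -c "
from h import *
print(env.job_done())
go(518,30.9,98.5,111.9)"
```

```text
the job is handed in; nothing more can be done
None
the job is handed in; nothing more can be done
```

The job is done and handed in at about 21 s of the 58 s allowed. The separator is on the bed, and the cartridge is pressed flush and turned to the green marks, still gripped.

- **Separator:** I laid it stud up on the bed and let go. A wrist picture showed it flat and centred in the tray.
- **Insertion:** The white-flanged cartridge's lugs went into the yellow slots with no contact force. I pressed it down to TCP z = 98.5 mm, the height expected for flush.
- **Twist:** By the tool's yaw it turned about 91.6° clockwise. In the cameras the pointer sat at 109–110° and the green marks at 112°, so it is about 2–3° past them. That small overshoot came from a last nudge, where the vertical moment rose to 0.45 N m, perhaps from touching the stop.
- **Final state:** The last reading was about 23 N on the tool, with the bar still in the jaws (opening 0.146). The last pictures, taken just before the nudge, showed the flange flush. TCP height was the same after it.
- **Not checked:** I had no direct reading of the bed joint. The jar, bottle, coupling and look-alikes were not approached, but I did not measure them again at the end.

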